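Photograph a batch of pocket books on the copy board

TASK

Set the copy light: swivel it until its white pointer stands on the green mark and tilt its panel to 45 degrees; then take a blank exposure of the empty copy board by sliding the orange release grip all the way to its end stop and letting it go so that it snaps home by itself. Next lay every pocket book there is (two or three) flat on the copy board, in one row, wholly inside the white outline and square with it, and take the book exposure in the same way. Finally put all the books side by side, flat, in the finished tray, fold the light's panel back fully upright, and do not disturb the other things on the table.

Things in the scene. Friction and masses are not known exactly. Their poses are not given: they have to be found in the camera images.
- book_blue: A pocket book with a blue cover, 52 x 90 x 20 mm (thickness 20), about 0.12 kg, lying flat. Origin at the centre of its underside; x across its 52 mm width (spine at -x), y along its 90 mm length, z up. May be absent.
- book_orange: A pocket book with an orange cover, 52 x 90 x 20 mm (thickness 20), about 0.12 kg, lying flat. Origin at the centre of its underside; x across its 52 mm width (spine at -x), y along its 90 mm length, z up. May be absent.
- book_green: A pocket book with a green cover, 52 x 90 x 20 mm (thickness 20), about 0.12 kg, lying flat. Origin at the centre of its underside; x across its 52 mm width (spine at -x), y along its 90 mm length, z up. May be absent.
- book_yellow: A pocket book with a yellow cover, 52 x 90 x 20 mm (thickness 20), about 0.12 kg, lying flat. Origin at the centre of its underside; x across its 52 mm width (spine at -x), y along its 90 mm length, z up. May be absent.
- board_top (a point): Centre of the top face of the copy board, a black plate with a white outline, 130 (x) x 310 (y) mm, fixed on the table, its top 2 mm above the table. Axes: x across, y along it, z up. Three books fit in one row along y, each lengthwise along y.
- tray_floor (a point): Centre of the inner floor (4 mm above the table) of the finished tray: a wooden tray lined with blue cloth, 150 (x) x 320 (y) mm outside, 5 mm walls whose tops are 15 mm above the table (11 mm above the inner floor), fixed. Axes: x across, y along, z up. The tray and the copy board may have changed places.
- release: The camera release: an aluminium track 46 (x) x 130 (y) x 14 mm fixed on the table, with an orange grip that slides along its +y. Origin at the centre of its underside. Red end block and red chevrons at the +y end (end stop), grey block at the -y end (home); the end blocks are 20 mm high.
- slide_top (a point): Centre of the top of the orange sliding grip, 26 (across, x) x 20 (along the travel, y) mm, 42 mm tall, its top 56.5 mm above the table. It has the axes of the release.
- release_slide (a joint): Position of the orange grip along the release's +y, m: 0 home, 0.060 at the end stop. A spring always pulls it home: about 2 N at home rising to 8 N at the end; let go, it runs home by itself in about 0.5 s.
- light: The copy light's round grey base, 150 mm across and 14 mm high, fixed. Origin at the centre of its underside, on the vertical swivel axis; the light leans towards the base's +x, a green mark lies on the base's rim at -x.
- light_swivel (a joint): Swivel of the light about the vertical axis, rad, positive anticlockwise from above, stops at -1.1 and 1.1, stays where it is left (about 0.25 N m of friction). At 0 the white pointer at its rear stands on the green mark.
- light_tilt (a joint): Tilt of the LED panel, rad: 0 upright, growing as it leans forward (towards +x of the base when the swivel is 0), stops at 0 and 1.2, stays where it is left (about 0.4 N m of friction). The hinge axis is level, crosses the swivel axis 100 mm above the table. 45 degrees (0.785) is the green mark on the black tilt disc at its side.
- light_bar (a point): Middle of the red round grip bar (14 mm thick, 98 mm long, level, parallel to the hinge) along the top of the light, 130 mm from the hinge axis. The bar stands 40 mm off the panel's edge on two posts 90 mm apart, so it can be pinched between them from above. The panel is 118 mm wide and 16 mm thick.
- note_pad: Yellow note pad, 50 x 50 x 14 mm, a bystander.
- loupe: Black loupe, 44 mm wide, 40 mm tall, a bystander.
- mug: Blue mug, 74 mm wide, 85 mm tall, a bystander.
- film_can: Grey film can, 34 mm wide, 48 mm tall, a bystander.
- tape_roll: Amber tape roll, 60 mm wide, 20 mm tall, a bystander.
- eraser: White eraser, 45 x 22 x 13 mm, a bystander.
Not all that is in view belongs to the job. Several things look just like the book_blue: the one meant starts farthest to the robot's right.

How it is judged:
On the way, in this order (a step that is already met when the one before it is completed fails the run):
1. the light stands at 45 degrees of tilt with its swivel pointer on the green mark, let go (value of joint light_swivel between -0.1 and 0.1 rad and value of joint light_tilt between 0.695 and 0.875 rad and contact force between the fingers and light_tilt below 0.1 N), for 0.3 s.
2. blank exposure: release slide at its end stop while no book is on the copy board and the light is set (value of joint release_slide above 0.055 m and value of joint light_swivel between -0.1 and 0.1 rad and value of joint light_tilt between 0.695 and 0.875 rad and (x of book_blue in the frame of board_top above 0.09 m or x of book_blue in the frame of board_top below -0.09 m or y of book_blue in the frame of board_top above 0.17 m or y of book_blue in the frame of board_top below -0.17 m) and (x of book_orange in the frame of board_top above 0.09 m or x of book_orange in the frame of board_top below -0.09 m or y of book_orange in the frame of board_top above 0.17 m or y of book_orange in the frame of board_top below -0.17 m) and (x of book_green in the frame of board_top above 0.09 m or x of book_green in the frame of board_top below -0.09 m or y of book_green in the frame of board_top above 0.17 m or y of book_green in the frame of board_top below -0.17 m) and (x of book_yellow in the frame of board_top above 0.09 m or x of book_yellow in the frame of board_top below -0.09 m or y of book_yellow in the frame of board_top above 0.17 m or y of book_yellow in the frame of board_top below -0.17 m)), for 0.1 s.
3. the slide is let go and runs back by itself (value of joint release_slide between 0.006 and 0.05 m and contact force between the fingers and release_slide below 0.1 N), for 0.02 s.
4. the slide is home (value of joint release_slide below 0.004 m), for 0.2 s.
5. every book present lies flat and square on the copy board, at rest (x of book_blue in the frame of board_top between -0.042 and 0.042 m and y of book_blue in the frame of board_top between -0.115 and 0.115 m and z of book_blue in the frame of board_top between -0.006 and 0.008 m and angle between each of book_blue, book_orange, book_green, book_yellow's own z axis and vertical below 0.15 rad and linear speed of each of book_blue, book_orange, book_green, book_yellow below 0.03 m/s and angle between the y axis of each of book_blue, book_orange, book_green, book_yellow and the y axis of board_top, either way round below 0.26 rad and x of book_orange in the frame of board_top between -0.042 and 0.042 m and y of book_orange in the frame of board_top between -0.115 and 0.115 m and z of book_orange in the frame of board_top between -0.006 and 0.008 m and x of book_green in the frame of board_top between -0.042 and 0.042 m and y of book_green in the frame of board_top between -0.115 and 0.115 m and z of book_green in the frame of board_top between -0.006 and 0.008 m and x of book_yellow in the frame of board_top between -0.042 and 0.042 m and y of book_yellow in the frame of board_top between -0.115 and 0.115 m and z of book_yellow in the frame of board_top between -0.006 and 0.008 m), for 0.3 s.
6. book exposure: release slide at its end stop while all the books lie on the copy board and the light is set (all of step 5 and value of joint release_slide above 0.055 m and value of joint light_swivel between -0.1 and 0.1 rad and value of joint light_tilt between 0.695 and 0.875 rad), for 0.1 s.
7. the slide is let go and runs back by itself (all of step 3), for 0.02 s.
At the end, for the whole second after the job is handed in: Every book present lies flat on the floor of the tray (not on a wall or on another book) at rest; the light's panel is folded back upright (within 7 degrees); the release slide is home (within 4 mm) (x of book_blue in the frame of tray_floor between -0.075 and 0.075 m and y of book_blue in the frame of tray_floor between -0.16 and 0.16 m and z of book_blue in the frame of tray_floor between -0.006 and 0.008 m and angle between each of book_blue, book_orange, book_green, book_yellow's own z axis and vertical below 0.15 rad and linear speed of each of book_blue, book_orange, book_green, book_yellow below 0.03 m/s and x of book_orange in the frame of tray_floor between -0.075 and 0.075 m and y of book_orange in the frame of tray_floor between -0.16 and 0.16 m and z of book_orange in the frame of tray_floor between -0.006 and 0.008 m and x of book_green in the frame of tray_floor between -0.075 and 0.075 m and y of book_green in the frame of tray_floor between -0.16 and 0.16 m and z of book_green in the frame of tray_floor between -0.006 and 0.008 m and x of book_yellow in the frame of tray_floor between -0.075 and 0.075 m and y of book_yellow in the frame of tray_floor between -0.16 and 0.16 m and z of book_yellow in the frame of tray_floor between -0.006 and 0.008 m and value of joint light_tilt below 0.12 rad and value of joint release_slide below 0.004 m); the robot touches nothing.
It fails at once if one of the other loose things on the table is moved more than 5 cm (distance of any of note_pad, loupe, mug, film_can, tape_roll, eraser from where it was at the start of the episode above 0.05 m).
Of book_blue, book_orange, book_green, book_yellow only 2 to 3 are there at a start; the rules pass over those that are not, and their reading is None.
At some moment in a run one of book_blue, book_orange, book_green, book_yellow may be knocked a few centimetres aside while the robot is not near it.
Once in a run the grip may slacken for a moment while it holds something.
It also fails if it takes over 210 s, if anything falls off the work surface, if the arm or the gripper's body presses on something with over 40 N, if the wrist force passes 120 N, or if a joint passes its speed limit or range.

ROBOT

A 7-joint arm with a two-finger parallel gripper is mounted at the origin on the work surface. World frame = base frame: x ahead of the robot, y to its left, z up, the work surface at z = 0. Lengths are in m, angles in rad, forces in N, time in s.
With the tool pointing down it reaches from about 0.4 to 0.875 m from the base axis. Payload 4.4 kg.
Tool frame: the origin (TCP) lies on the mounting face of the last link; the fingertips stand 173 mm ahead of it and the grasp point (between the pads) lies 155 mm ahead of it; z points along the fingers, y is the line along which they close (so a half turn about z gives the same grasp; the last joint's range is limited). The gripper opens to 85 mm and grips with 20 to 120 N. Pads are 22 mm wide; open, the fingers measure 114 mm over their backs; the gripper's body (76 mm by 85 mm) begins 54 mm behind the grasp point. The pads swing forward as they close: fully open they stand 13 mm farther back than shut.
Start: joints at [1.223, 0.628, 0.038, 1.517, -0.027, 0.996, -0.02], TCP at [0.181, -0.624, 0.405] pointing down, gripper open.
Joint ranges: [-3.06, 3.06], [-0.37, 2.12], [-1.25, 1.32], [0.18, 2.47], [-1.1, 4.24], [0.23, 1.98], [-2.94, 2.94]. Speed limits (rad/s): [2.57, 2.57, 3.14, 3.14, 3.14, 3.14, 3.14].

INTERFACE

Orientations are given as [roll, pitch, yaw] about the fixed x, y, z axes, in that order (R = Rz(yaw) Ry(pitch) Rx(roll)).
In Python, from bench import robot, get_image, order gives the robot as it stands.
- The arm moves only by the shell command python3 -m creep 'ROWS' [FORCE]. ROWS is JSON, a list of rows, each a list of 7 numbers: the shift along the tool's x, y, z in m, then the turn, a rotation vector about the tool's x, y, z in rad, then the finger opening in m, from 0 to 0.0854. In form: [[dx, dy, dz, ax, ay, az, gripper], ...]. A call has 1 to 8 rows; each row is the pose to reach, as a shift and turn from the pose commanded when the call began, along the tool's axes at that moment; what a row does not reach only later rows make up. A row lasts 1/10 s, in which the tool goes at most 50 mm and 8.59 degrees, less where a joint would pass 70% of its speed; a pose out of reach is approached as far as the arm can. A call with a gripper value outside its range is refused whole. The fingers move at their own pace and stop on an object; FORCE is the grip in N (left out, the last holds). Time passes only in rows, so rows that repeat a pose let the fingers close. It gives the time, the measured TCP pose, the force, the opening and the grip force at its end, in the units of the state.
- robot.get_state(): the state, without advancing time (a new reading comes with each control period).
- get_image(name): name is "side" or "top" or "wrist"; returns a dict with "pixels" (384x512x3 uint8, red, green, blue), "K" (3x3 intrinsics, pixels), "rvec" (rotation vector, rad) and "tvec" (3), from world to camera coordinates, as OpenCV has them; the wrist camera has in their place "T_tool_cam" (4x4, takes a point from camera to tool coordinates, whose origin is the TCP and whose axes are the flange's). Camera axes: x right, y down, z forward; pixel columns grow to the right and rows downward; lengths in m; the calibration is good to about 2 mm. A picture is of the moment at which its call begins: read the wrist's pose just before it. There is no depth.
- order.job_done(): hands the job in; it is judged then, once.
The state is a dict: "time": time; "joint_positions": joint angles; "qvel": joint speeds; "effort": joint torques, N m; "eef_pos": TCP position; "ee_rot": TCP orientation; "contact_force": force on the tool from outside, world axes, zero at the start; "moment": the same for the moment, N m; "finger_gap": finger opening in m; "grasp_force": force on a finger pad.
Only numpy, scipy, OpenCV 4.12 (cv2) and the standard library are available. Lean on these libraries where they do the work, as an engineer would, in place of code of your own. Each camera call takes 0.05 s, during which the arm holds its last target. There are 200 camera calls.

## Working session

There is one attempt and no reset: what is moved stays moved. The work goes in short steps, Python scripts to look and compute and a shell command to move; the robot and the scene stay as the last step left them, time stands still between calls to the robot, and variables do not carry over. Pictures are saved under pics/ and viewed, at most 14 in all, crops included, and the job is handed in when it is done.

```bash
ls; mkdir -p pics; python3 - <<'E'
from bench import robot,get_image,order
import cv2,numpy as np
s=robot.get_state();print(s)
for n in("top","side","wrist"):
    i=get_image(n);cv2.imwrite(f"pics/{n}0.png",i["pixels"][...,::-1]);print(n,i["K"],i.get("rvec"),i.get("tvec"),i.get("T_tool_cam"))
E
```

```text
pics
{'time': 0.0, 'joint_positions': array([ 1.22320839,  0.62937576,  0.03843663,  1.51835392, -0.02702007,
        0.99630745, -0.02002175]), 'qvel': array([-2.26697775e-05, -1.26037043e-03, -1.08148981e-04, -2.35938896e-03,
       -7.36281956e-05,  1.99420956e-03, -4.80168677e-04]), 'effort': array([ 1.31222252e-03, -5.63403940e+01,  1.22596063e+00, -1.93444455e+01,
        1.06939909e-02,  1.06661010e-02, -3.22169235e-06]), 'eef_pos': array([ 0.18070483, -0.62407447,  0.40377397]), 'ee_rot': array([-3.13966586e+00,  6.88444236e-06,  2.81759893e-01]), 'contact_force': array([ 0.18419036, -0.40335232, -0.48469101]), 'moment': array([-0.05295736,  0.01866536, -0.01124025]), 'grasp_force': 0.0, 'finger_gap': 0.08508804005817087}
top [[436.14865385   0.         250.33447209]
 [  0.         436.14865385 191.35682793]
 [  0.           0.           1.        ]] [ 2.16890834 -2.16376757  0.09555569] [0.0479677  0.51243821 1.34687995] None
side [[393.77782157   0.         247.25479463]
 [  0.         393.77782157 190.4521435 ]
 [  0.           0.           1.        ]] [ 0.9644912  -2.57734602  0.94943442] [0.40371182 0.34078833 1.04558629] None
wrist [[314.74818889   0.         256.38422775]
 [  0.         314.74818889 191.13772102]
 [  0.           0.           1.        ]] None None [[-9.70222923e-04 -9.53231269e-01 -3.02240312e-01  7.81684597e-02]
 [ 9.99998879e-01 -1.26953694e-03  7.93873166e-04 -5.43847846e-04]
 [-1.14044997e-03 -3.02239203e-01  9.53231432e-01  3.07757049e-02]
 [ 0.00000000e+00  0.00000000e+00  0.00000000e+00  1.00000000e+00]]
```

```bash
python3 - <<'E'
import cv2
for n in("top","side"):
    a=cv2.imread(f"pics/{n}0.png");cv2.imwrite(f"pics/{n}0b.png",cv2.resize(a,(800,600),interpolation=cv2.INTER_CUBIC))
E
```

```text
(no output)
```

View pics/top0b.png

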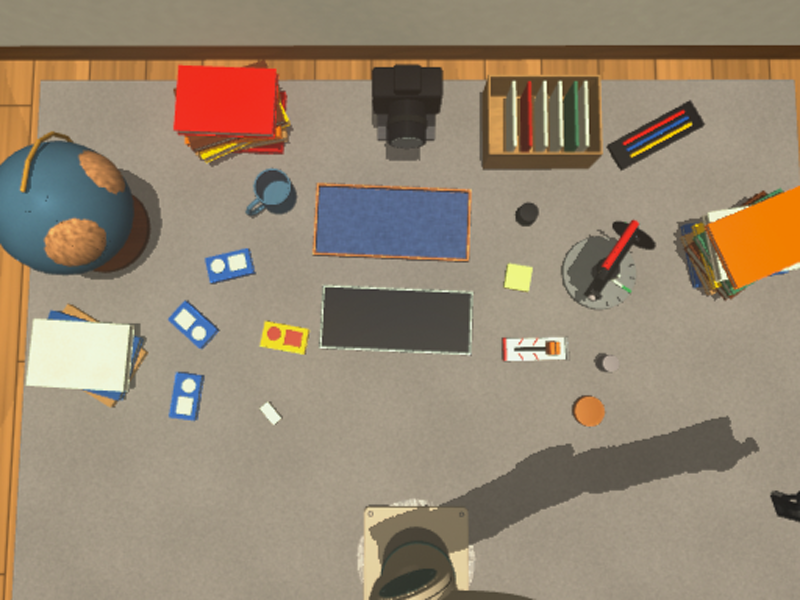

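View pics/side0b.png

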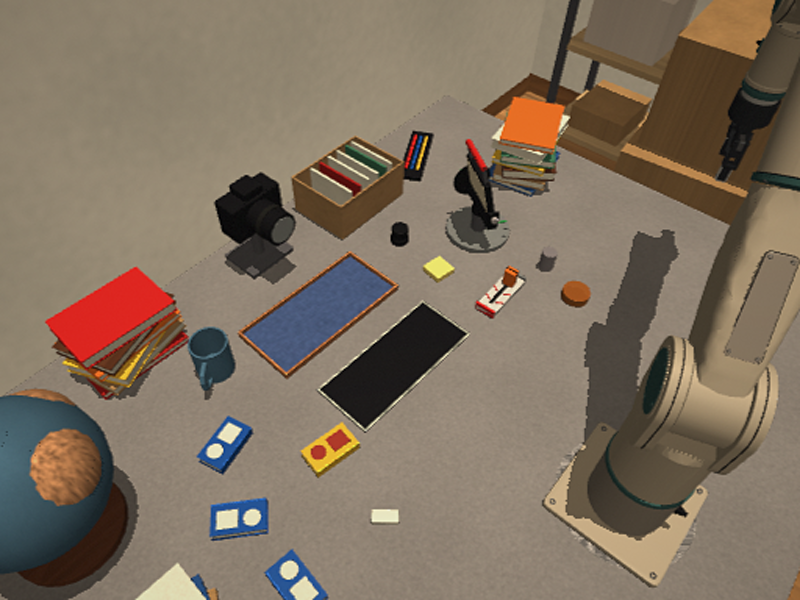

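Top view (800x600): three identical blue books at (230,265), (193,324) and (186,396), and one yellow book at (284,337). The rightmost blue is (230,265). There are no green or orange pocket books; the piles and globe are decor. The tray is at (392,222), the board at (396,320), the release at (535,349) with its red end to the left (+y), and the light at (598,270).

```bash
cat >h.py <<'E'
from bench import robot,get_image,order
import cv2,numpy as np
from scipy.spatial.transform import Rotation as R
def cam(name,save=None):
    s=robot.get_state();i=get_image(name)
    if name=="wrist":
        T=np.eye(4);T[:3,:3]=R.from_euler('xyz',s["ee_rot"]).as_matrix();T[:3,3]=s["eef_pos"];W=T@i["T_tool_cam"]
    else:
        W=np.eye(4);W[:3,:3]=cv2.Rodrigues(np.array(i["rvec"]))[0].T;W[:3,3]=-W[:3,:3]@np.array(i["tvec"]).ravel()
    if save: cv2.imwrite(f"pics/{save}.png",i["pixels"][...,::-1])
    return i["pixels"],np.array(i["K"]),W
def ray(c,uv):
    d=c[2][:3,:3]@np.linalg.solve(c[1],[uv[0],uv[1],1]);return c[2][:3,3],d/np.linalg.norm(d)
def onz(c,uv,z):
    o,d=ray(c,uv);return o+d*(z-o[2])/d[2]
def cross(c1,p,c2,q):
    o,d=ray(c1,p);o2,e=ray(c2,q);t=np.linalg.lstsq(np.c_[d,-e],o2-o,rcond=None)[0]
    a,b=o+t[0]*d,o2+t[1]*e;return (a+b)/2,np.linalg.norm(a-b)
def proj(c,P):
    p=c[1]@(c[2][:3,:3].T@(np.array(P)-c[2][:3,3]));return p[:2]/p[2]
HSV={"blue":((105,140,60),(122,255,255)),"yellow":((20,150,120),(32,255,255)),"red":((0,180,120),(5,255,255)),"orange":((6,170,120),(16,255,255)),"green":((45,90,70),(85,255,255))}
def blobs(c,col,amin=30,lohi=None,fill=True):
    h=cv2.cvtColor(c[0],cv2.COLOR_RGB2HSV);lo,hi=lohi or HSV[col]
    m=cv2.inRange(h,lo,hi)
    if fill:m=cv2.morphologyEx(m,cv2.MORPH_CLOSE,np.ones((3,3)))
    cs=cv2.findContours(m,cv2.RETR_EXTERNAL,cv2.CHAIN_APPROX_NONE)[0]
    return [(cv2.minAreaRect(k),k,cv2.contourArea(k)) for k in cs if cv2.contourArea(k)>=amin]
def rect(c,k,z):
    P=np.array([onz(c,p[0],z)[:2] for p in k],np.float32);r=cv2.minAreaRect(P);b=cv2.boxPoints(r)
    e=[b[1]-b[0],b[2]-b[1]];L=max(e,key=np.linalg.norm)
    return np.round(r[0],4),np.round(sorted(map(np.linalg.norm,e)),4),round(float(np.arctan2(L[1],L[0]))%np.pi,3)
def totool(P):
    s=robot.get_state();return R.from_euler('xyz',s["ee_rot"]).as_matrix().T@(np.array(P)-s["eef_pos"])
E
python3 - <<'E'
from h import *
t=cam("top");s=cam("side")
for n,c in(("top",t),("side",s)):
    print(n,c[2][:3,3])
    for col in("blue","yellow","red","orange","green"):
        for r,k,a in blobs(c,col,12 if col=="green" else 30):
            if a<6000: print(col,np.round(r[0],1),np.round(r[1],1),a,"z=.02:",rect(c,k,.02))
h=cv2.cvtColor(t[0],cv2.COLOR_RGB2HSV)
print(h[205,250],h[145,250])
a=t[0][120:220,310:430,::-1];b=s[0][75:205,280:400,::-1]
v=np.zeros((600,800,3),np.uint8)
v[:400,:400]=cv2.resize(t[0][135:205,345:425,::-1],(400,400)) ;v[:400,400:]=cv2.resize(s[0][80:170,275:365,::-1],(400,400),interpolation=cv2.INTER_CUBIC)
cv2.imwrite("pics/crop1.png",v[:400])
E
```

```text
top [0.37789427 0.03534574 1.39101618]
blue [118.1 253.1] [16.  28.6] 410.5 z=.02: (array([0.318 , 0.4619]), array([0.0504, 0.0877], dtype=float32), 3.022)
blue [ 39. 201.] [ 4. 16.] 32.0 z=.02: (array([0.4809, 0.7182]), array([0.0127, 0.0509], dtype=float32), 1.573)
blue [122.8 207.1] [27.4 16.4] 416.5 z=.02: (array([0.4621, 0.4516]), array([0.0512, 0.0878], dtype=float32), 0.848)
blue [146.3 169.6] [15.8 27.9] 397.0 z=.02: (array([0.582 , 0.3806]), array([0.0509, 0.0882], dtype=float32), 1.82)
blue [420.5  85. ] [ 2.3 43.8] 59.0 z=.02: (array([ 0.8584, -0.4985]), array([0.0075, 0.1438], dtype=float32), 2.07)
yellow [181.9 215.8] [29.2 16.5] 438.5 z=.02: (array([0.4353, 0.2642]), array([0.0519, 0.0923], dtype=float32), 1.394)
yellow [452.7 174.1] [22.8  5.6] 46.5 z=.02: (array([ 0.5691, -0.5894]), array([0.018 , 0.0711], dtype=float32), 0.521)
yellow [446.7 145.9] [6.5 7.3] 34.5 z=.02: (array([ 0.6587, -0.5745]), array([0.0213, 0.0233], dtype=float32), 1.773)
yellow [142.1  96.3] [ 7.6 29.1] 133.5 z=.02: (array([0.8213, 0.4004]), array([0.0254, 0.0939], dtype=float32), 1.903)
yellow
[... 2632 characters left out ...]
.5 z=.02: (array([0.9896, 0.3464]), array([0.1473, 0.2154], dtype=float32), 1.533)
red [304.1  98.2] [21.   3.3] 49.0 z=.02: (array([ 0.734 , -0.5914]), array([0.0152, 0.1301], dtype=float32), 2.53)
orange [ 58.3 236.8] [20.9  4.8] 37.5 z=.02: (array([0.8899, 0.452 ]), array([0.014 , 0.0734], dtype=float32), 0.187)
orange [105.4 206.9] [ 5.8 23.4] 41.0 z=.02: (array([0.8778, 0.2907]), array([0.023 , 0.0775], dtype=float32), 1.702)
orange [368.5 186. ] [12. 17.] 152.0 z=.02: (array([ 0.2917, -0.3417]), array([0.0532, 0.0554], dtype=float32), 0.722)
orange [340.2  79.2] [36.5 32.2] 1023.5 z=.02: (array([ 0.6974, -0.8106]), array([0.1516, 0.2445], dtype=float32), 1.967)
[17 24 73] [110  99 136]
```

View pics/crop1.png

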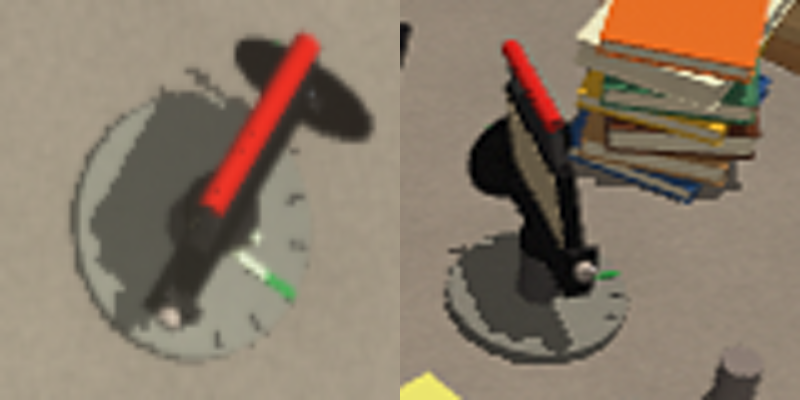

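The crop shows the red bar diagonal. The white pointer, crop px (240-268, 250-275), runs into the green mark (268-295, 275-297), so the swivel is nearly on the mark. The panel is nearly upright.

```bash
python3 - <<'E'
from h import *
t=cam("top");s=cam("side")
def ends(c):
    bl=[b for b in blobs(c,"red",40) if (300<b[0][0][0]<310 or 390<b[0][0][0]<400) and b[0][0][1]>90][0]
    (cx,cy),(w,h),a=bl[0];b=cv2.boxPoints(bl[0]);
    p=sorted([(b[0]+b[1])/2,(b[1]+b[2])/2,(b[2]+b[3])/2,(b[3]+b[0])/2],key=lambda q:np.hypot(q[0]-cx,q[1]-cy))[2:]
    return sorted(p,key=lambda q:q[1])
T,S=ends(t),ends(s);print(T,S)
A,B=cross(t,T[0],s,S[0]),cross(t,T[1],s,S[1]);print("bar ends",A,B,(A[0]+B[0])/2)
d=B[0]-A[0];print("bar yaw",np.arctan2(d[1],d[0])%np.pi,np.linalg.norm(d))
# base disc edges, crop px -> image px ; green mark
f=lambda x,y:(345+x/5,135+y/(400/70))
for p in((268,275),(295,297),(245,252)):print("mark",onz(t,f(*p),.014))
L=[onz(t,f(*p),.014)[:2] for p in((72,225),(195,362),(100,130),(308,240),(130,345))]
L=np.float64(L);A_=np.c_[2*L,np.ones(len(L))];x=np.linalg.lstsq(A_,(L**2).sum(1),rcond=None)[0];print("base",x[:2],np.sqrt(x[2]+x[:2]@x[:2]))
# board, tray, release (values in view px)
for n,q,z in(("tray",[(317,185),(471,190),(469,261),(314,255)],.015),("board",[(322,286),(473,292),(470,354),(320,348)],.002)):
    P=np.array([onz(t,np.array(p)*.64,z)[:2] for p in q]);e=P[0]-P[1]+P[3]-P[2];print(n,P.mean(0),"yaw of y",np.arctan2(e[1],e[0]),np.linalg.norm(P[0]-P[1]),np.linalg.norm(P[1]-P[2]))
v=[cv2.resize(t[0][205:240,310:380,::-1],(700,350),interpolation=cv2.INTER_CUBIC)]
cv2.imwrite("pics/rel.png",v[0])
E
```

```text
[array([406.57687, 141.38461], dtype=float32), array([386.73074, 171.15384], dtype=float32)] [array([299.     ,  89.00001], dtype=float32), array([309.18866, 107.33964], dtype=float32)]
bar ends (array([ 0.62921741, -0.3733115 ,  0.22975021]), np.float64(0.00192041613479153)) (array([ 0.54865743, -0.31834501,  0.22732927]), np.float64(0.0023643611518505514)) [ 0.58893742 -0.34582825  0.22853974]
bar yaw 2.542841435032829 0.09755554911192416
mark [ 0.54053505 -0.4203334   0.014     ]
mark [ 0.52829742 -0.43699415  0.014     ]
mark [ 0.55336019 -0.40618467  0.014     ]
base [ 0.56784745 -0.37108322] 0.07589940745038828
tray [0.67091645 0.0466818 ] yaw of y 1.5354354815360027 0.31777249380962097 0.14781414565695808
board [0.47184133 0.039102  ] yaw of y 1.5330637927355824 0.30993169162817963 0.12679767040022402
```

View pics/rel.png

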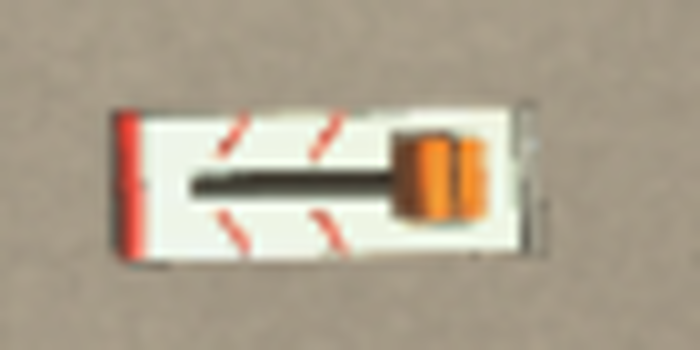

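Candidates for the first reach, in view px: the red bar on the light (617,253), the red pile (225,100) and the red pencil (655,130). I choose the bar on the round grey base, confirmed by the crop. For the book, the blue candidates are (230,265), (193,324) and (186,396), and I choose (230,265), the smallest y at 0.381. Now I move above the light.

```bash
python3 -m creep '[[0,0,-0.05,0,0,0.1,0.085],[0.04,-0.01,-0.09,0,0,0.2,0.085],[0.47,-0.154,-0.1,0,0,0.88,0.085],[0.47,-0.154,-0.1,0,0,0.88,0.085],[0.47,-0.154,-0.1,0,0,0.88,0.085],[0.47,-0.154,-0.1,0,0,0.88,0.085],[0.47,-0.154,-0.1,0,0,0.88,0.085],[0.47,-0.154,-0.1,0,0,0.88,0.085]]' 30; python3 -c "
from h import *
print(totool([.589,-.346,.47]),robot.get_state()['ee_rot'])"
```

```text
time: 1.15
eef_pos: [0.4602, -0.4344, 0.4997]
ee_rot: [3.141, -0.0, -0.6]
contact_force: [0.9, -1.1, 0.2]
finger_gap: 0.0852
grasp_force: 0.0
[ 0.05639618 -0.14574484  0.02964501] [ 3.14136187e+00 -2.55482664e-04 -5.99892309e-01]
```

```bash
python3 -m creep '[[0.056,-0.146,0.01,0,0,0,0.085],[0.056,-0.146,0.01,0,0,0,0.085],[0.056,-0.146,0.01,0,0,0,0.085],[0.056,-0.146,0.01,0,0,0,0.085],[0.056,-0.146,0.01,0,0,0,0.085]]'; python3 - <<'E'
from h import *
c=cam("wrist","w1")
for col in("red","green"):
    for r,k,a in blobs(c,col,20):print(col,np.round(r[0],1),np.round(r[1],1),a,"at .2285",rect(c,k,.2285),"at .014",rect(c,k,.014))
E
```

```text
time: 1.65
eef_pos: [0.589, -0.3446, 0.4885]
ee_rot: [-3.141, 0.001, -0.593]
contact_force: [0.4, -0.1, 0.0]
finger_gap: 0.085
grasp_force: 0.0
red [232.1 293.8] [24.2  2.6] 44.5 at .2285 (array([ 0.529 , -0.2777]), array([0.0024, 0.0226], dtype=float32), 0.017) at .014 (array([ 0.4122, -0.1756]), array([0.0046, 0.0437], dtype=float32), 0.017)
red [260.5 192. ] [ 14.8 122.2] 1450.0 at .2285 (array([ 0.5887, -0.3467]), array([0.0114, 0.0984], dtype=float32), 2.541) at .014 (array([ 0.5278, -0.3092]), array([0.022 , 0.1904], dtype=float32), 2.541)
red [19.2 32.1] [67.9  5.7] 295.5 at .2285 (array([ 0.7714, -0.2784]), array([0.0039, 0.0377], dtype=float32), 3.14) at .014 (array([ 0.8815, -0.177 ]), array([0.0076, 0.073 ], dtype=float32), 3.14)
green [325.  146.5] [ 3. 14.] 40.0 at .2285 (array([ 0.5937, -0.407 ]), array([0.0022, 0.0104], dtype=float32), 0.976) at .014 (array([ 0.5376, -0.4258]), array([0.0043, 0.0201], dtype=float32), 0.976)
green [484.2  80.5] [13.6  2.8] 20.0 at .2285 (array([ 0.5719, -0.5207]), array([0.0017, 0.0101], dtype=float32), 0.472) at .014 (array([ 0.4953, -0.646 ]), array([0.0032, 0.0196], dtype=float32), 0.472)
green [415.9  47.7] [39.9  1.8] 20.0 at .2285 (array([ 0.6169, -0.4908]), array([0.0011, 0.0278], dtype=float32), 0.521) at .014 (array([ 0.5825, -0.5881]), array([0.0021, 0.0538], dtype=float32), 0.521)
green [409.   29.8] [44.8 25.4] 403.5 at .2285 (array([ 0.6291, -0.4914]), array([0.0144, 0.0306], dtype=float32), 0.518) at .014 (array([ 0.606 , -0.5893]), array([0.0279, 0.0593], dtype=float32), 0.518)
```

View pics/w1.png

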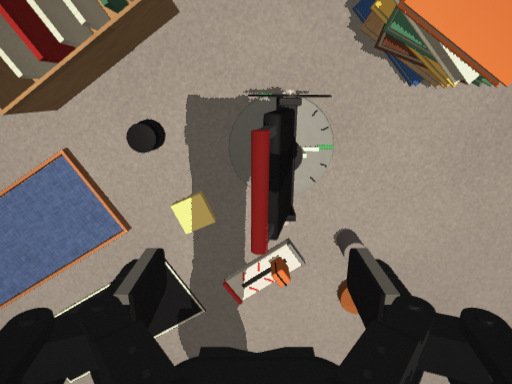

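The wrist view shows the bar at px (260,192), vertical. The green mark (325,147) lines up with the white pointer (310,149), so the swivel is about 0 and only the tilt is off, at about 0.22 rad. I descend and pinch.

```bash
python3 -m creep '[[0,0.002,0.05,0,0,0,0.085],[0,0.002,0.1,0,0,0,0.085],[0,0.002,0.105,0,0,0,0.085],[0,0.002,0.105,0,0,0,0.085],[0,0.002,0.105,0,0,0,0],[0,0.002,0.105,0,0,0,0],[0,0.002,0.105,0,0,0,0],[0,0.002,0.105,0,0,0,0]]' 25
```

```text
time: 2.5
eef_pos: [0.5862, -0.3487, 0.3859]
ee_rot: [-3.141, -0.002, -0.598]
contact_force: [-0.4, 0.0, 0.5]
finger_gap: 0.0275
grasp_force: 0.0
```

```bash
python3 -m creep '[[0,0,0,0,0,0,0],[0,0,0,0,0,0,0],[0,0,0,0,0,0,0],[0,0,0,0,0,0,0]]' 25
```

```text
time: 2.9
eef_pos: [0.5865, -0.3481, 0.3854]
ee_rot: [-3.14, -0.001, -0.598]
contact_force: [0.4, 1.7, 5.2]
finger_gap: 0.0136
grasp_force: 24.5
```

```bash
python3 -m creep '[[0,-0.014,0.004,0,0,0,0],[0,-0.027,0.0095,0,0,0,0],[0,-0.040,0.0165,0,0,0,0],[0,-0.0515,0.0245,0,0,0,0],[0,-0.0625,0.0345,0,0,0,0],[0,-0.0625,0.0345,0,0,0,0],[0,-0.0625,0.0345,0,0,0,0]]' 25; python3 - <<'E'
from h import *
t=cam("top");s=cam("side")
for c in (t,s):
    for r,k,a in blobs(c,"red",20):
        if a<400 :print(np.round(r[0],1),np.round(r[1],1),a,rect(c,k,.192))
E
```

```text
time: 3.6
eef_pos: [0.6213, -0.2964, 0.3482]
ee_rot: [-3.141, 0.002, -0.598]
contact_force: [0.8, -3.3, -6.9]
finger_gap: 0.0133
grasp_force: 25.0
[369.3 153.7] [ 3.6 16.4] 46.0 (array([ 0.6016, -0.2829]), array([0.0099, 0.0464], dtype=float32), 2.545)
[167.5  94.5] [25.  5.] 54.5 (array([0.7709, 0.2826]), array([0.0145, 0.0709], dtype=float32), 1.57)
[418.   81.1] [ 2.4 43.9] 67.0 (array([ 0.8097, -0.425 ]), array([0.0069, 0.1263], dtype=float32), 2.07)
[339.   72.5] [41.  2.] 49.5 (array([ 0.835 , -0.2027]), array([0.0056, 0.1199], dtype=float32), 3.125)
[203. 289.] [8. 8.] 50.5 (array([0.3752, 0.3391]), array([0.018 , 0.0198], dtype=float32), 2.349)
[215.9 281.1] [ 9.1 11.7] 86.5 (array([0.3669, 0.3062]), array([0.0224, 0.0262], dtype=float32), 1.395)
[109.5 222.6] [ 5.4 24.2] 49.0 (array([0.6839, 0.3639]), array([0.017 , 0.0611], dtype=float32), 1.7)
[262.4  96.3] [ 2.2 21.8] 27.0 (array([ 0.7279, -0.3022]), array([0.0077, 0.1208], dtype=float32), 2.08)
```

```bash
python3 -m creep '[[0,0,0,0,0,0,0.05],[0,0,0,0,0,0,0.05],[0,0,0,0,0,0,0.05],[0,0,-0.05,0,0,0,0.05],[0,0,-0.1,0,0,0,0.085],[0,0,-0.12,0,0,0,0.085],[0,0,-0.12,0,0,0,0.085]]' 25; python3 - <<'E'
from h import *
t=cam("top");s=cam("side");c=cam("wrist","w2")
from itertools import product
def pick(c,f):
    return max((b for b in blobs(c,"red",40) if f(b[0][0])),key=lambda b:b[2])
def ends(b):
    (cx,cy),_,_=b[0];q=cv2.boxPoints(b[0]);m=[(q[i]+q[(i+1)%4])/2 for i in range(4)]
    return sorted(sorted(m,key=lambda p:np.hypot(p[0]-cx,p[1]-cy))[2:],key=lambda p:p[1])
for b in blobs(s,"red",25): print(np.round(b[0][0]),b[2])
w=pick(c,lambda p:abs(p[0]-256)<90 and p[1]<280);print(w[0],rect(c,w[1],.192))
T=pick(t,lambda p:340<p[0]<410 and p[1]>120);print(T[0],rect(t,T[1],.192))
for b in blobs(c,"green",15): print("green",b[0],rect(c,b[1],.014))
E
```

```text
time: 4.4
eef_pos: [0.6217, -0.2973, 0.4753]
ee_rot: [-3.139, -0.009, -0.598]
contact_force: [0.1, 0.7, -0.6]
finger_gap: 0.0851
grasp_force: 0.0
[203. 289.] 50.5
[216. 281.] 86.5
[110. 223.] 49.0
[ 70. 199.] 2266.5
[262.  96.] 27.0
((257.0, 187.0), (116.0, 16.0), 90.0) (array([ 0.6213, -0.296 ]), array([0.0125, 0.0998], dtype=float32), 2.541)
((374.4230651855469, 146.61538696289062), (3.60555100440979, 33.83671188354492), 33.6900634765625) (array([ 0.6218, -0.2976]), array([0.01  , 0.0962], dtype=float32), 2.545)
green ((370.5, 148.5), (3.0, 15.0), 90.0) (array([ 0.5373, -0.426 ]), array([0.0041, 0.0207], dtype=float32), 0.972)
green ((472.2447814941406, 29.402219772338867), (46.3114013671875, 18.632055282592773), 55.95406723022461) (array([ 0.5949, -0.5983]), array([0.0196, 0.0581], dtype=float32), 0.169)
green ((471.0846862792969, 37.58522033691406), (73.23889923095703, 27.976089477539062), 55.20397186279297) (array([ 0.5858, -0.5939]), array([0.0295, 0.0932], dtype=float32), 0.18)
```

View pics/w2.png

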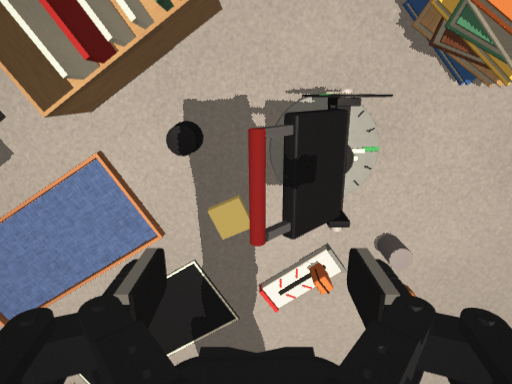

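The wrist view shows the bar at (257,187), released, with the panel leaning towards the camera and the pointer (357,150) in line with the green mark (370,148). I check the tilt margin by fitting the base circle.

```bash
python3 - <<'E'
from h import *
c=cam("wrist");t=cam("top")
h=cv2.cvtColor(c[0],cv2.COLOR_RGB2HSV)
print(h[170,362],h[130,372],h[148,395],h[180,390])
m=(h[...,1]<28)&(h[...,2]>90);m[:, :345]=0;m[:,395:]=0;m[:95]=0;m[205:]=0
P=[]
for y in range(110,190,2):
    x=np.where(m[y])[0]
    if len(x):P.append(onz(c,(x.max()+.5,y),.014)[:2])
P=np.array(P)
from scipy.optimize import least_squares
r=least_squares(lambda q:np.hypot(*(P-q[:2]).T)-.075,[.57,-.37],loss="soft_l1",f_scale=.001);print(r.x,np.abs(r.fun).mean(),len(P))
w=max((b for b in blobs(c,"red",40) if abs(b[0][0][0]-256)<90 and b[0][0][1]<280),key=lambda b:b[2])
T=max((b for b in blobs(t,"red",40) if 340<b[0][0][0]<410 and b[0][0][1]>120),key=lambda b:b[2])
X,e=cross(c,w[0][0],t,T[0][0]);print("bar",X,e)
d=X[:2]-r.x;f=d@[np.cos(.971),np.sin(.971)];print(f,d@[-np.sin(.971),np.cos(.971)],"tilt",np.arcsin(f/.13),np.arctan2(f,X[2]-.1))
E
```

```text
[ 21  30 179] [ 24  29 173] [ 15  45 176] [ 15  45 189]
[ 0.59250192 -0.35789354] 0.004524495841385593 8
bar [ 0.62255819 -0.2978586   0.18819177] 0.0012445766842125825
0.06652187604486523 0.009078219087361315 tilt 0.5371701377068885 0.6462389392874689
```

```bash
python3 - <<'E'
from h import *
from scipy.optimize import least_squares
c=cam("wrist")
h=cv2.cvtColor(cv2.GaussianBlur(c[0],(3,3),0),cv2.COLOR_RGB2HSV)
m=((h[...,1]<38)&(h[...,2]>110)).astype(np.uint8)
m[:,:345]=0;m[:,400:]=0;m[:95]=0;m[210:]=0
m=cv2.morphologyEx(m,cv2.MORPH_OPEN,np.ones((3,3)))
P=[]
for y in range(104,196,2):
    x=np.where(m[y])[0]
    if len(x):P.append((x.max()+.5,y))
print(P[::6])
W=np.array([onz(c,p,.014)[:2] for p in P])
r=least_squares(lambda q:np.hypot(*(W-q[:2]).T)-.075,[.57,-.37],loss="soft_l1",f_scale=.001);print(r.x,np.median(np.abs(r.fun)),len(P),proj(c,[*r.x,.014]))
d=np.array([.622,-.2975])-r.x;f=d@[np.cos(.971),np.sin(.971)];print(f,d@[-np.sin(.971),np.cos(.971)],"tilt",np.arcsin(f/.13))
g=np.array([.5373,-.426])-r.x;print("green yaw",np.arctan2(-g[1],-g[0]),np.linalg.norm(g))
E
```

```text
[(np.float64(362.5), 104), (np.float64(372.5), 116), (np.float64(377.5), 128), (np.float64(378.5), 140), (np.float64(377.5), 152), (np.float64(374.5), 164), (np.float64(367.5), 176), (np.float64(356.5), 188)]
[ 0.57234964 -0.37188628] 0.00030973866789679727 45 [323.00518876 148.64511758]
0.08942855411495737 0.0010052335216397057 tilt 0.7586082045621615
green yaw 0.9960372105563845 0.06447303335724225
```

```bash
python3 - <<'E'
from h import *
t=cam("top");s=cam("side");c=cam("wrist")
print(robot.get_state()['joint_positions'].round(2))
a=onz(t,(321.5,223.6),.018);b=onz(t,(364,222.7),.018);print("track",a,b,np.arctan2(a[1]-b[1],a[0]-b[0]))
g=onz(t,(355.5,222.8),.0565);print("grip",g)
print(totool([g[0],g[1],.33]))
print("can",onz(t,(387.5,230),.048))
E
```

```text
[ 0.28  0.65  0.23  1.31 -0.15  1.2  -1.65]
track [ 0.41188471 -0.17418413  0.018     ] [ 0.41504575 -0.30717352  0.018     ] 1.5945609904680769
grip [ 0.41363303 -0.2717377   0.0565    ]
[-0.18535934  0.09605373  0.13927739]
can [ 0.39214426 -0.37087086  0.048     ]
```

```bash
python3 -m creep '[[-0.185,0.096,0.0,0,0,-1.1,0.085],[-0.185,0.096,0,0,0,-1.1,0.085],[-0.185,0.096,0.0,0,0,-1.1,0.085],[-0.185,0.096,0.0,0,0,-1.1,0.085],[-0.185,0.096,0.139,0,0,-1.1,0.085],[-0.185,0.096,0.139,0,0,-1.1,0.085],[-0.185,0.096,0.139,0,0,-1.1,0.085],[-0.185,0.096,0.139,0,0,-1.1,0.085]]'; python3 -m creep '[[0,0,0,0,0,-1.09,0.085],[0,0,0,0,0,-1.09,0.085],[0,0,0,0,0,-1.09,0.085],[0,0,0,0,0,-1.09,0.085],[0,0,0,0,0,-1.09,0.085],[0,0,0,0,0,-1.09,0.085],[0,0,0,0,0,-1.09,0.085],[0,0,0,0,0,-1.09,0.085]]'; python3 - <<'E'
from h import *
c=cam("wrist","w3")
for col in("orange","red"):
    for r,k,a in blobs(c,col,60):
        if a<9000:print(col,np.round(r[0],1),np.round(r[1],1),a,"z.0565",rect(c,k,.0565),"z.02",rect(c,k,.02))
E
```

```text
time: 5.65
eef_pos: [0.4119, -0.271, 0.3264]
ee_rot: [-3.133, 0.005, 0.506]
contact_force: [-0.7, 0.3, 0.3]
finger_gap: 0.0848
grasp_force: 0.0
time: 6.45
eef_pos: [0.4141, -0.2723, 0.3308]
ee_rot: [3.142, -0.0, 1.595]
contact_force: [-0.1, -0.1, -0.7]
finger_gap: 0.0848
grasp_force: 0.0
orange [127.6 239.8] [43.4 55.1] 1809.5 z.0565 (array([ 0.3051, -0.3187]), array([0.0379, 0.0504], dtype=float32), 0.54) z.02 (array([ 0.2889, -0.3374]), array([0.0436, 0.058 ], dtype=float32), 0.54)
orange [258.5 195.5] [ 7. 29.] 180.0 z.0565 (array([ 0.4166, -0.2753]), array([0.006 , 0.0237], dtype=float32), 0.024) z.02 (array([ 0.4172, -0.2875]), array([0.0069, 0.0272], dtype=float32), 0.024)
orange [258.5 182.5] [ 9. 29.] 259.5 z.0565 (array([ 0.4164, -0.2643]), array([0.0075, 0.0234], dtype=float32), 0.024) z.02 (array([ 0.4168, -0.2748]), array([0.0087, 0.0269], dtype=float32), 0.024)
red [258.5  71. ] [ 6. 53.] 294.5 z.0565 (array([ 0.4142, -0.1804]), array([0.0041, 0.0385], dtype=float32), 0.024) z.02 (array([ 0.4144, -0.1783]), array([0.0047, 0.0442], dtype=float32), 0.024)
```

View pics/w3.png

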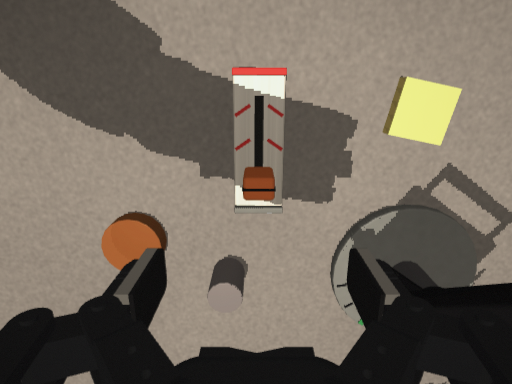

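The wrist view shows the track upright, red end at top (258,71), and the grip top at (258,188) under the tool. I descend, pinch and pull.

```bash
python3 -m creep '[[0.002,0.002,0.05,0,0,0,0.085],[0.002,0.002,0.1,0,0,0,0.085],[0.002,0.002,0.13,0,0,0,0.085],[0.002,0.002,0.13,0,0,0,0],[0.002,0.002,0.13,0,0,0,0],[0.002,0.002,0.13,0,0,0,0],[0.002,0.002,0.13,0,0,0,0],[0.002,0.002,0.13,0,0,0,0]]' 50;  python3 -m creep '[[0,0,0,0,0,0,0],[0,0,0,0,0,0,0],[0.02,0,0,0,0,0,0],[0.04,0,0,0,0,0,0],[0.06,0,0,0,0,0,0],[0.062,0,0,0,0,0,0],[0.062,0,0,0,0,0,0],[0.062,0,0,0,0,0,0]]' 50
```

```text
time: 7.3
eef_pos: [0.4158, -0.2705, 0.2028]
ee_rot: [3.141, 0.002, 1.591]
contact_force: [-2.8, 0.3, 6.8]
finger_gap: 0.0254
grasp_force: 34.6
time: 8.1
eef_pos: [0.4146, -0.2108, 0.2029]
ee_rot: [3.141, 0.005, 1.589]
contact_force: [-2.3, -7.1, 5.3]
finger_gap: 0.025
grasp_force: 51.5
```

```bash
python3 -m creep '[[0.006,0,0,0,0,0,0],[0.006,0,0,0,0,0,0],[0.006,0,0,0,0,0,0]]' 60; python3 - <<'E'
from h import *
c=cam("top")
for r,k,a in blobs(c,"orange",10):
    if 300<r[0][0]<375 and 200<r[0][1]<245: print(np.round(r[0],1),r[1],a,rect(c,k,.0565))
cv2.imwrite("pics/rel2.png",cv2.resize(c[0][195:245,300:380,::-1],(640,400)))
E
```

```text
time: 8.4
eef_pos: [0.4145, -0.2087, 0.2029]
ee_rot: [3.14, 0.01, 1.585]
contact_force: [-3.9, -18.5, 1.5]
finger_gap: 0.0247
grasp_force: 59.7
```

The force rose to 18 N at the end stop. I let go.

```bash
python3 -m creep '[[0,0,0,0,0,0,0.085],[0,0,0,0,0,0,0.085],[0,0,0,0,0,0,0.085],[0,0,0,0,0,0,0.085],[0,0,0,0,0,0,0.085],[0,0,-0.05,0,0,0,0.085],[0,0,-0.1,0,0,0,0.085],[0,0,-0.13,0,0,0,0.085]]' 40; python3 - <<'E'
from h import *
for n in("top","wrist"):
    c=cam(n)
    for col in("orange","yellow","blue"):
      for r,k,a in blobs(c,col,25):
        if a<2000:print(n,col,np.round(r[0],1),np.round(r[1],1),a,"z.0565",rect(c,k,.0565 if col=="orange" else .02))
E
```

```text
time: 9.25
eef_pos: [0.4152, -0.2017, 0.3334]
ee_rot: [3.139, 0.0, 1.593]
contact_force: [0.0, -0.6, -0.3]
finger_gap: 0.0852
grasp_force: 0.0
top orange [157.9  89.1] [ 2.8 30.1] 35.0 z.0565 (array([0.8328, 0.3412]), array([0.0092, 0.0949], dtype=float32), 1.656)
top orange [178.  84.] [8. 4.] 26.0 z.0565 (array([0.8493, 0.2782]), array([0.0127, 0.0261], dtype=float32), 0.02)
top yellow [181.9 215.8] [29.2 16.5] 438.5 z.0565 (array([0.4353, 0.2642]), array([0.0519, 0.0923], dtype=float32), 1.394)
top yellow [452.7 174.1] [22.8  5.6] 47.5 z.0565 (array([ 0.5691, -0.5894]), array([0.018 , 0.0711], dtype=float32), 0.521)
top yellow [446.7 145.9] [6.5 7.3] 34.5 z.0565 (array([ 0.6587, -0.5745]), array([0.0213, 0.0233], dtype=float32), 1.773)
top yellow [142.1  96.3] [ 7.6 29.1] 134.5 z.0565 (array([0.8213, 0.4004]), array([0.0254, 0.0939], dtype=float32), 1.903)
top yellow [422.7  88.9] [ 2.7 44.3] 79.5 z.0565 (array([ 0.8456, -0.5052]), array([0.0087, 0.1453], dtype=float32), 2.072)
top blue [118.1 253.1] [16.  28.6] 409.5 z.0565 (array([0.318 , 0.4619]), array([0.0504, 0.0877], dtype=float32), 3.022)
top blue [ 39.5 201. ] [ 4. 15.] 29.0 z.0565 (array([0.4809, 0.7168]), array([0.0127, 0.0482], dtype=float32), 1.573)
top blue [122.9 207.2] [27.2 16.4] 415.0 z.0565 (array([0.462 , 0.4515]), array([0.0512, 0.0874], dtype=float32), 0.848)
top blue [146.3 169.6] [15.8 27.9] 397.0 z.0565 (array([0.582 , 0.3806]), array([0.0509, 0.0882], dtype=float32), 1.82)
top blue [420.5  85. ] [ 2.3 43.8] 58.0 z.0565 (array([ 0.8584, -0.4985]), array([0.0075, 0.1438], dtype=float32), 2.07)
wrist orange [158.5 310.7] [ 4.7 22.3] 62.5 z.0565 (array([ 0.3292, -0.3246]), array([0.0044, 0.0253], dtype=float32), 1.141)
wrist orange [251.5 259.5] [19. 27.] 422.0 z.0565 (array([ 0.4162, -0.2687]), array([0.0192, 0.0243], dtype=float32), 0.017)
```

The slide ran home (grip y -0.269). Next I go above the yellow book.

```bash
python3 -m creep '[[0.46,0.03,0,0,0,0.2,0.085],[0.46,0.03,0,0,0,0.2,0.085],[0.46,0.03,0,0,0,0.2,0.085],[0.46,0.03,0,0,0,0.2,0.085],[0.46,0.03,0,0,0,0.2,0.085],[0.46,0.03,0,0,0,0.2,0.085],[0.46,0.03,0,0,0,0.2,0.085],[0.46,0.03,0,0,0,0.2,0.085]]'; python3 - <<'E'
from h import *
T=np.array([.435,.264,.33]);print(totool(T),robot.get_state()['joint_positions'].round(2))
E
```

```text
time: 10.15
eef_pos: [0.4317, 0.1996, 0.3302]
ee_rot: [-3.141, 0.001, 1.392]
contact_force: [1.3, -1.1, -0.1]
finger_gap: 0.0851
grasp_force: 0.0
[ 0.06393218 -0.00814915  0.00015434] [-0.3   0.51 -0.27  2.06  0.23  0.6  -0.91]
```

```bash
cat >>h.py <<'E'
def book(col,z=None):
    c=cam("wrist");t=cam("top");s=cam("side")
    b=max((b for b in blobs(c,col,800) if b[2]<20000),key=lambda b:b[2]-40*np.hypot(b[0][0][0]-256,b[0][0][1]-190))
    p=onz(c,b[0][0],.02)
    q=min(blobs(t,col,150),key=lambda k:np.hypot(*(np.array(k[0][0])-proj(t,p))))
    print("wrist",np.round(b[0][0]),rect(c,b[1],.02 if z is None else z),"top",rect(t,q[1],.02 if z is None else z),"cross",cross(c,b[0][0],t,q[0][0]))
    st=robot.get_state();print("tcp",st["eef_pos"].round(4),"yaw",st["ee_rot"][2].round(3),"j",st["joint_positions"].round(2))
E
python3 -m creep '[[0.03,-0.008,0,0,0,0,0.085],[0.064,-0.008,0,0,0,0,0.085],[0.064,-0.008,0,0,0,0,0.085],[0.064,-0.008,0,0,0,0,0.085]]'; python3 - <<'E'
from h import *
book("yellow")
E
```

```text
time: 10.55
eef_pos: [0.4353, 0.2624, 0.33]
ee_rot: [-3.14, 0.002, 1.394]
contact_force: [-0.4, -1.1, -0.3]
finger_gap: 0.0852
grasp_force: 0.0
wrist [257. 172.] (array([0.4374, 0.2666]), array([0.0518, 0.0915], dtype=float32), 1.391) top (array([0.4319, 0.2454]), array([0.0514, 0.054 ], dtype=float32), 1.387) cross (array([ 0.43447588,  0.25427293, -0.03899141]), np.float64(0.0007109973757299865))
tcp [0.4358 0.2605 0.3305] yaw 1.39 j [-0.42  0.54 -0.26  1.98  0.22  0.65 -1.  ]
```

```bash
python3 -m creep '[[0.004,0.001,0.05,0,0,0,0.085],[0.004,0.001,0.1,0,0,0,0.085],[0.004,0.001,0.15,0,0,0,0.085],[0.004,0.001,0.155,0,0,0,0.085],[0.004,0.001,0.155,0,0,0,0],[0.004,0.001,0.155,0,0,0,0],[0.004,0.001,0.155,0,0,0,0],[0.004,0.001,0.155,0,0,0,0]]' 45;  python3 -m creep '[[0,0,0,0,0,0,0],[0,0,0,0,0,0,0],[0,0,-0.02,0,0,0,0],[0,0,-0.05,0,0,0,0]]'; python3 -c "
from h import *
T=np.array([.474,.096,.23]);print(totool(T))"
```

```text
time: 11.5
eef_pos: [0.4387, 0.2661, 0.179]
ee_rot: [3.138, -0.004, 1.391]
contact_force: [-1.4, -1.0, 9.5]
finger_gap: 0.0507
grasp_force: 48.3
time: 11.9
eef_pos: [0.4374, 0.2655, 0.2273]
ee_rot: [3.142, 0.0, 1.392]
contact_force: [0.7, 0.1, -1.0]
finger_gap: 0.0507
grasp_force: 47.5
[-0.16027731  0.06615843 -0.00265737]
```

```bash
python3 -m creep '[[-0.04,0.016,-0.01,0,0,-0.04,0],[-0.08,0.033,-0.01,0,0,-0.08,0],[-0.12,0.05,-0.01,0,0,-0.12,0],[-0.16,0.066,-0.01,0,0,-0.141,0],[-0.16,0.066,-0.01,0,0,-0.141,0],[-0.16,0.066,-0.01,0,0,-0.141,0]]'; python3 - <<'E'
from h import *
c=cam("wrist","w4");book("yellow",.07)
E
```

```text
time: 12.5
eef_pos: [0.4747, 0.095, 0.2374]
ee_rot: [3.139, -0.0, 1.529]
contact_force: [-0.6, 0.1, -1.0]
finger_gap: 0.0506
grasp_force: 47.6Traceback (most recent call last):
  File "<stdin>", line 2, in <module>
  File "h.py", line 38, in book
    q=min(blobs(t,col,150),key=lambda k:np.hypot(*(np.array(k[0][0])-proj(t,p))))
ValueError: min() iterable argument is empty
```

View pics/w4.png

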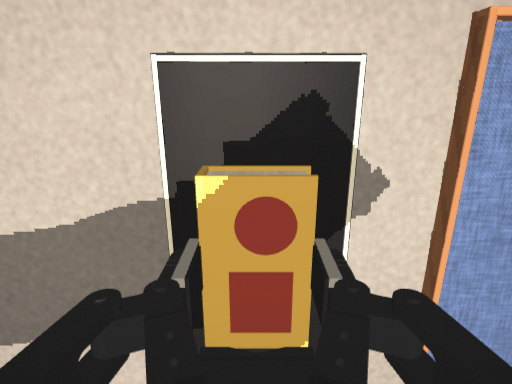

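The wrist view shows the yellow book gripped at (257,260), square and centred across the outline (edges at about 165 and 350). I lower it and release.

```bash
python3 -m creep '[[0,0,0.03,0,0,0,0],[0,0,0.05,0,0,0,0],[0,0,0.056,0,0,0,0],[0,0,0.056,0,0,0,0.085],[0,0,0.056,0,0,0,0.085],[0,0,0.056,0,0,0,0.085],[0,0,0,0,0,0,0.085],[0,0,-0.1,0,0,0,0.085]]'; python3 -c "
from h import *
T=np.array([.582,.380,.33]);print(totool(T))"
```

```text
time: 13.5
eef_pos: [0.4734, 0.0968, 0.2795]
ee_rot: [-3.136, 0.001, 1.534]
contact_force: [1.3, 0.1, 0.9]
finger_gap: 0.0849
grasp_force: 0.0
[ 0.28693902  0.09788073 -0.05127856]
```

```bash
python3 -m creep '[[0.05,0.017,-0.05,0,0,-0.1,0.085],[0.287,0.098,-0.051,0,0,-0.281,0.085],[0.287,0.098,-0.051,0,0,-0.281,0.085],[0.287,0.098,-0.051,0,0,-0.281,0.085],[0.287,0.098,-0.051,0,0,-0.281,0.085],[0.287,0.098,-0.051,0,0,-0.281,0.085],[0.287,0.098,-0.051,0,0,-0.281,0.085],[0.287,0.098,-0.051,0,0,-0.281,0.085]]'; python3 - <<'E'
from h import *
book("blue")
t=cam("top")
for b in blobs(t,"yellow",200):print("yellow",rect(t,b[1],.022))
for b in blobs(t,"blue",200):print("blue",b[2],rect(t,b[1],.02))
E
```

```text
time: 14.3
eef_pos: [0.582, 0.3835, 0.3309]
ee_rot: [3.141, -0.003, 1.818]
contact_force: [-0.5, -0.7, 0.1]
finger_gap: 0.0852
grasp_force: 0.0
wrist [258. 180.] (array([0.5836, 0.3825]), array([0.0515, 0.0911], dtype=float32), 1.807) top (array([0.461 , 0.4526]), array([0.0486, 0.0863], dtype=float32), 0.804) cross (array([0.51424771, 0.41748585, 0.14279647]), np.float64(0.12137651385929547))
tcp [0.5828 0.3781 0.3305] yaw 1.813 j [-0.37  0.81 -0.46  1.44  0.39  0.99 -0.68]
yellow (array([0.4711, 0.0959]), array([0.0536, 0.0915], dtype=float32), 1.573)
blue 413.5 (array([0.318 , 0.4617]), array([0.0505, 0.0877], dtype=float32), 3.025)
blue 404.5 (array([0.4618, 0.4519]), array([0.0507, 0.0863], dtype=float32), 0.804)
```

```bash
python3 -m creep '[[0.004,0.002,0.05,0,0,0,0.085],[0.004,0.002,0.1,0,0,0,0.085],[0.004,0.002,0.15,0,0,0,0.085],[0.004,0.002,0.153,0,0,0,0.085],[0.004,0.002,0.153,0,0,0,0],[0.004,0.002,0.153,0,0,0,0],[0.004,0.002,0.153,0,0,0,0],[0.004,0.002,0.153,0,0,0,0]]' 45;  python3 -m creep '[[0,0,0,0,0,0,0],[0,0,0,0,0,0,0],[0,0,-0.02,0,0,0,0],[0,0,-0.06,0,0,0,0],[0,0,-0.06,0,0,0,0]]'; python3 -c "
from h import *
T=np.array([.470,-.020,.24]);print(totool(T))"
```

```text
time: 15.3
eef_pos: [0.5853, 0.3848, 0.182]
ee_rot: [3.136, -0.002, 1.813]
contact_force: [-0.3, 0.7, 8.0]
finger_gap: 0.0506
grasp_force: 48.4
time: 15.8
eef_pos: [0.5858, 0.3859, 0.2459]
ee_rot: [3.131, -0.005, 1.813]
contact_force: [1.0, 0.9, -0.1]
finger_gap: 0.0505
grasp_force: 47.5
[-0.36624915 -0.21000027  0.00170973]
```

```bash
python3 -m creep '[[-0.03,-0.016,-0.02,0,0,0.03,0],[-0.06,-0.035,-0.03,0,0,0.07,0],[-0.1,-0.057,-0.03,0,0,0.11,0],[-0.14,-0.08,-0.03,0,0,0.15,0],[-0.18,-0.103,-0.03,0,0,0.19,0],[-0.22,-0.126,-0.03,0,0,0.23,0],[-0.26,-0.149,-0.03,0,0,0.278,0],[-0.3,-0.172,-0.03,0,0,0.278,0]]'; python3 -c "
from h import *
T=np.array([.470,-.020,.24]);print(totool(T))"
```

```text
time: 16.6
eef_pos: [0.4887, 0.0499, 0.2696]
ee_rot: [3.139, 0.0, 1.535]
contact_force: [0.6, -1.0, -1.6]
finger_gap: 0.0507
grasp_force: 47.6
[-0.07055421 -0.01631602  0.0295484 ]
```

```bash
python3 -m creep '[[-0.04,-0.008,0.01,0,0,0,0],[-0.07,-0.015,0.03,0,0,0,0],[-0.071,-0.015,0.03,0,0,0,0],[-0.071,-0.015,0.03,0,0,0,0]]'; python3 - <<'E'
from h import *
c=cam("wrist","w5");print(robot.get_state()["eef_pos"],robot.get_state()["ee_rot"])
E
```

```text
time: 17.0
eef_pos: [0.4719, -0.0195, 0.2388]
ee_rot: [3.14, -0.0, 1.534]
contact_force: [1.5, 0.9, 0.1]
finger_gap: 0.0504
grasp_force: 47.6
[ 0.4724332  -0.01838224  0.23902936] [ 3.13885713e+00 -9.02391858e-04  1.53608043e+00]
```

View pics/w5.png

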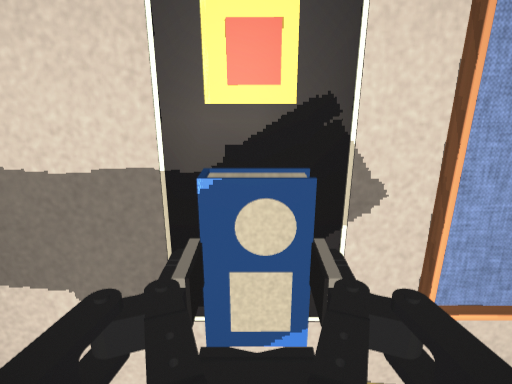

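Blue is gripped at (258,260), square with the outline, and yellow lies at (251,50) with a clear gap between them. I lower it.

```bash
python3 -m creep '[[0,0,0.03,0,0,0,0],[0,0,0.05,0,0,0,0],[0,0,0.056,0,0,0,0],[0,0,0.056,0,0,0,0.085],[0,0,0.056,0,0,0,0.085],[0,0,0.056,0,0,0,0.085],[0,0,0,0,0,0,0.085],[0,0,-0.1,0,0,0,0.085]]'; python3 -c "
from h import *
T=np.array([.4155,-.2705,.333]);print(totool(T))"
```

```text
time: 17.85
eef_pos: [0.4712, -0.0185, 0.2819]
ee_rot: [-3.137, -0.0, 1.537]
contact_force: [2.2, -0.8, 0.6]
finger_gap: 0.0851
grasp_force: 0.0
[-0.25370126 -0.047384   -0.05096203]
```

```bash
python3 -m creep '[[-0.03,-0.005,-0.051,0,0,-0.056,0.085],[-0.254,-0.047,-0.051,0,0,-0.056,0.085],[-0.254,-0.047,-0.051,0,0,-0.056,0.085],[-0.254,-0.047,-0.051,0,0,-0.056,0.085],[-0.254,-0.047,-0.051,0,0,-0.056,0.085],[-0.254,-0.047,-0.051,0,0,-0.056,0.085],[-0.254,-0.047,-0.051,0,0,-0.056,0.085],[-0.254,-0.047,-0.051,0,0,-0.056,0.085]]'; python3 - <<'E'
from h import *
t=cam("top")
w=np.array([np.cos(1.533),np.sin(1.533)])
for col in("yellow","blue"):
  for b in blobs(t,col,200):
    r=rect(t,b[1],.022);d=r[0]-[.4718,.0391];print(col,r,"in board x,y",d@[w[1],-w[0]],d@w)
T=max((b for b in blobs(t,"red",40) if 340<b[0][0][0]<410 and b[0][0][1]>120),key=lambda b:b[2]);print("bar",rect(t,T[1],.192))
c=cam("wrist")
for b in blobs(c,"orange",60): print(b[0],b[2],rect(c,b[1],.0565))
print(robot.get_state()["eef_pos"])
E
```

```text
time: 18.65
eef_pos: [0.4156, -0.2716, 0.3333]
ee_rot: [3.141, -0.0, 1.59]
contact_force: [0.1, 1.2, -0.4]
finger_gap: 0.0851
grasp_force: 0.0
yellow (array([0.4723, 0.0969]), array([0.0534, 0.0916], dtype=float32), 1.528) in board x,y -0.001684464677829248 0.05777761312782958
blue (array([0.3181, 0.4613]), array([0.0503, 0.0875], dtype=float32), 3.022) in board x,y -0.16954403809236188 0.4160905540232026
blue (array([ 0.4711, -0.0198]), array([0.0507, 0.0879], dtype=float32), 1.531) in board x,y 0.0015261735782619921 -0.05888438497775973
blue (array([0.4617, 0.4507]), array([0.0511, 0.0877], dtype=float32), 0.848) in board x,y -0.025646050976014356 0.41092438485606525
bar (array([ 0.6219, -0.2981]), array([0.0122, 0.097 ], dtype=float32), 2.545)
((126.7814712524414, 240.8468475341797), (43.33333206176758, 53.934757232666016), 59.47029495239258) 1760.0 (array([ 0.3051, -0.3187]), array([0.0381, 0.0504], dtype=float32), 0.574)
((255.5, 196.5), (7.0, 29.0), 90.0) 193.5 (array([ 0.4163, -0.2751]), array([0.0061, 0.0239], dtype=float32), 0.021)
((255.5, 184.0), (10.0, 29.0), 90.0) 282.0 (array([ 0.4161, -0.2644]), array([0.0085, 0.0237], dtype=float32), 0.021)
[ 0.41624493 -0.26982374  0.3332528 ]
```

Books lie well on the board and the light is unchanged. Second exposure.

```bash
python3 -m creep '[[0,0.001,0.05,0,0,0,0.085],[0,0.001,0.1,0,0,0,0.085],[0,0.001,0.13,0,0,0,0.085],[0,0.001,0.13,0,0,0,0],[0,0.001,0.13,0,0,0,0],[0,0.001,0.13,0,0,0,0],[0,0.001,0.13,0,0,0,0],[0,0.001,0.13,0,0,0,0]]' 60;  python3 -m creep '[[0,0,0,0,0,0,0],[0,0,0,0,0,0,0],[0.02,0,0,0,0,0,0],[0.04,0,0,0,0,0,0],[0.06,0,0,0,0,0,0],[0.068,0,0,0,0,0,0],[0.068,0,0,0,0,0,0],[0.068,0,0,0,0,0,0]]' 60
```

```text
time: 19.55
eef_pos: [0.4161, -0.2714, 0.2048]
ee_rot: [-3.141, 0.002, 1.591]
contact_force: [-3.9, 1.1, 9.0]
finger_gap: 0.0248
grasp_force: 58.7
time: 20.35
eef_pos: [0.4148, -0.2092, 0.2048]
ee_rot: [-3.141, 0.01, 1.586]
contact_force: [-2.7, -16.9, 2.9]
finger_gap: 0.0251
grasp_force: 60.4
```

```bash
python3 -m creep '[[0,0,0,0,0,0,0],[0,0,0,0,0,0,0],[0,0,0,0,0,0,0.085],[0,0,0,0,0,0,0.085],[0,0,0,0,0,0,0.085],[0,0,0,0,0,0,0.085],[0,0,0,0,0,0,0.085],[0,0,0,0,0,0,0.085]]';python3 -m creep '[[0,0,-0.05,0,0,0,0.085],[0,0,-0.1,0,0,0,0.085],[0,0,-0.13,0,0,0,0.085],[0,0,-0.13,0,0,0,0.085]]'; python3 - <<'E'
from h import *
t=cam("top");c=cam("wrist")
for b in blobs(c,"orange",60): print(b[0][0],rect(c,b[1],.0565)[0])
for col in("yellow","blue"):
  for b in blobs(t,col,100): print(col,rect(t,b[1],.022))
print(totool([.4723,.0969,.33]),totool([.4711,-.0198,.33]))
E
```

```text
time: 21.15
eef_pos: [0.4154, -0.203, 0.2029]
ee_rot: [3.142, -0.0, 1.592]
contact_force: [0.0, 0.0, 0.3]
finger_gap: 0.0849
grasp_force: 0.0
time: 21.55
eef_pos: [0.4166, -0.2034, 0.3365]
ee_rot: [3.135, 0.003, 1.591]
contact_force: [0.1, -0.4, 0.3]
finger_gap: 0.0848
grasp_force: 0.0
(159.06826782226562, 311.1853332519531) [ 0.3286 -0.3246]
(253.5, 259.5) [ 0.4162 -0.2685]
yellow (array([0.4723, 0.0969]), array([0.0532, 0.0916], dtype=float32), 1.53)
yellow (array([0.8237, 0.4011]), array([0.0254, 0.0928], dtype=float32), 2.002)
blue (array([0.3181, 0.4613]), array([0.0503, 0.0875], dtype=float32), 3.022)
blue (array([ 0.4711, -0.0198]), array([0.0508, 0.0879], dtype=float32), 1.533)
blue (array([0.4617, 0.4507]), array([0.0511, 0.0877], dtype=float32), 0.848)
[0.29911221 0.06325933 0.00316866] [0.18246124 0.05967158 0.0032674 ]
```

Slide home again. Now the blue book goes to the tray.

```bash
python3 -m creep '[[0.18,0.061,0.003,0,0,0.058,0.085],[0.18,0.061,0.003,0,0,0.058,0.085],[0.18,0.061,0.003,0,0,0.058,0.085],[0.18,0.061,0.003,0,0,0.058,0.085],[0.18,0.061,0.003,0,0,0.058,0.085],[0.18,0.061,0.003,0,0,0.058,0.085]]'; python3 - <<'E'
from h import *
c=cam("wrist")
for b in blobs(c,"blue",800): print(b[0],rect(c,b[1],.022))
s=robot.get_state();print(s["eef_pos"],s["ee_rot"])
E
```

```text
time: 22.25
eef_pos: [0.4721, -0.021, 0.3286]
ee_rot: [-3.138, 0.0, 1.537]
contact_force: [-0.7, -0.2, -0.6]
finger_gap: 0.0854
grasp_force: 0.0
((257.5, 176.0), (98.0, 59.0), 90.0) (array([ 0.473 , -0.0187]), array([0.0522, 0.092 ], dtype=float32), 1.536)
[ 0.47185312 -0.02240038  0.32869493] [-3.13827063e+00  9.26791450e-04  1.53421956e+00]
```

```bash
python3 -m creep '[[0.003,0.001,0.05,0,0,0,0.085],[0.003,0.001,0.1,0,0,0,0.085],[0.003,0.001,0.145,0,0,0,0.085],[0.003,0.001,0.147,0,0,0,0.085],[0.003,0.001,0.147,0,0,0,0],[0.003,0.001,0.147,0,0,0,0],[0.003,0.001,0.147,0,0,0,0],[0.003,0.001,0.147,0,0,0,0]]' 45;  python3 -m creep '[[0,0,0,0,0,0,0],[0,0,0,0,0,0,0],[0,0,-0.02,0,0,0,0],[0,0,-0.06,0,0,0,0],[0,0,-0.06,0,0,0,0]]'; python3 -c "
from h import *
T=np.array([.668,-.020,.24]);print(totool(T))"
```

```text
time: 23.1
eef_pos: [0.4744, -0.0195, 0.1855]
ee_rot: [3.137, 0.0, 1.533]
contact_force: [-1.1, -0.4, 9.9]
finger_gap: 0.0503
grasp_force: 47.8
time: 23.6
eef_pos: [0.4754, -0.0191, 0.2478]
ee_rot: [3.132, -0.001, 1.533]
contact_force: [2.0, 0.3, -1.9]
finger_gap: 0.05
grasp_force: 47.5
[0.00642023 0.19242541 0.00969852]
```

```bash
python3 -m creep '[[0.001,0.03,-0.02,0,0,0,0],[0.003,0.07,-0.02,0,0,0,0],[0.004,0.115,-0.02,0,0,0,0],[0.005,0.16,-0.02,0,0,0,0],[0.006,0.192,-0.01,0,0,0,0],[0.006,0.192,0,0,0,0,0],[0.006,0.192,0,0,0,0,0]]'; python3 - <<'E'
from h import *
c=cam("wrist","w6");print(robot.get_state()["eef_pos"],robot.get_state()["ee_rot"])
E
```

```text
time: 24.3
eef_pos: [0.6648, -0.0206, 0.2415]
ee_rot: [-3.138, 0.001, 1.533]
contact_force: [-1.2, -0.3, -2.6]
finger_gap: 0.0503
grasp_force: 47.6
[ 0.66443684 -0.02047807  0.24222328] [-3.13862235e+00  6.70961318e-04  1.53381024e+00]
```

View pics/w6.png

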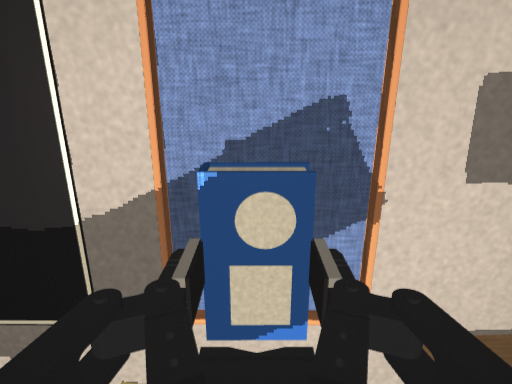

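Blue is above the tray, whose walls are at about 160 and 378 px, so the centre is 269 against the book at 257. I shift 6 mm to +x and lower.

```bash
python3 -m creep '[[0,0.006,0.03,0,0,0,0],[0,0.006,0.05,0,0,0,0],[0,0.006,0.056,0,0,0,0],[0,0.006,0.056,0,0,0,0.08],[0,0.006,0.056,0,0,0,0.08],[0,0.006,0.056,0,0,0,0.08],[0,0.006,0,0,0,0,0.085],[0,0.006,-0.09,0,0,0,0.085]]'; python3 -c "
from h import *
T=np.array([.4725,.097,.33]);print(totool(T))"
```

```text
time: 25.15
eef_pos: [0.6709, -0.0205, 0.2866]
ee_rot: [-3.138, -0.0, 1.534]
contact_force: [1.4, -0.6, 1.6]
finger_gap: 0.0847
grasp_force: 0.0
[ 0.11011462 -0.20270994 -0.04254914]
```

```bash
python3 -m creep '[[0.01,-0.02,-0.042,0,0,0,0.085],[0.11,-0.202,-0.042,0,0,0,0.085],[0.11,-0.202,-0.042,0,0,0,0.085],[0.11,-0.202,-0.042,0,0,0,0.085],[0.11,-0.202,-0.042,0,0,0,0.085],[0.11,-0.202,-0.042,0,0,0,0.085],[0.11,-0.202,-0.042,0,0,0,0.085]]'; python3 - <<'E'
from h import *
c=cam("wrist");t=cam("top")
for b in blobs(c,"yellow",800): print(b[0],rect(c,b[1],.022))
for b in blobs(t,"blue",200): print("blue",rect(t,b[1],.024))
s=robot.get_state();print(s["eef_pos"],s["ee_rot"])
E
```

```text
time: 25.85
eef_pos: [0.4729, 0.098, 0.3298]
ee_rot: [3.141, 0.0, 1.537]
contact_force: [0.4, 0.4, 0.7]
finger_gap: 0.0851
grasp_force: 0.0
((257.0, 178.5), (97.0, 58.0), 90.0) (array([0.4736, 0.0977]), array([0.052, 0.092], dtype=float32), 1.534)
blue (array([0.3182, 0.4607]), array([0.0502, 0.0874], dtype=float32), 3.022)
blue (array([0.4618, 0.4503]), array([0.051 , 0.0881], dtype=float32), 0.848)
blue (array([ 0.6673, -0.0226]), array([0.0517, 0.0892], dtype=float32), 1.571)
[0.47517568 0.09651755 0.32941988] [3.13944563e+00 5.27337244e-05 1.53279020e+00]
```

```bash
python3 -m creep '[[0,0,0.05,0,0,0,0.085],[0,0,0.1,0,0,0,0.085],[0,0,0.145,0,0,0,0.085],[0,0,0.147,0,0,0,0.085],[0,0,0.147,0,0,0,0],[0,0,0.147,0,0,0,0],[0,0,0.147,0,0,0,0],[0,0,0.147,0,0,0,0]]' 45;  python3 -m creep '[[0,0,0,0,0,0,0],[0,0,0,0,0,0,0],[0,0,-0.02,0,0,0,0],[0,0,-0.06,0,0,0,0],[0,0,-0.06,0,0,0,0]]'; python3 -c "
from h import *
T=np.array([.6735,.109,.24]);print(totool(T))"
```

```text
time: 26.75
eef_pos: [0.4752, 0.097, 0.1844]
ee_rot: [3.137, -0.001, 1.533]
contact_force: [-0.8, -0.6, 9.2]
finger_gap: 0.0504
grasp_force: 47.9
time: 27.25
eef_pos: [0.4757, 0.0974, 0.2467]
ee_rot: [3.133, -0.003, 1.533]
contact_force: [1.3, -0.4, -1.0]
finger_gap: 0.0506
grasp_force: 47.7
[0.01899682 0.19713344 0.00854826]
```

```bash
python3 -m creep '[[0.003,0.03,-0.02,0,0,0,0],[0.008,0.07,-0.02,0,0,0,0],[0.012,0.115,-0.02,0,0,0,0],[0.016,0.16,-0.02,0,0,0,0],[0.019,0.198,-0.01,0,0,0,0],[0.019,0.201,0,0,0,0,0],[0.019,0.201,0,0,0,0,0]]'; python3 - <<'E'
from h import *
c=cam("wrist","w7");print(robot.get_state()["eef_pos"],robot.get_state()["finger_gap"])
E
```

```text
time: 27.95
eef_pos: [0.675, 0.1077, 0.2402]
ee_rot: [-3.139, 0.001, 1.533]
contact_force: [-1.2, 0.2, -1.5]
finger_gap: 0.0503
grasp_force: 47.8
[0.67428659 0.1082019  0.24097302] 0.05058036975785795
```

View pics/w7.png

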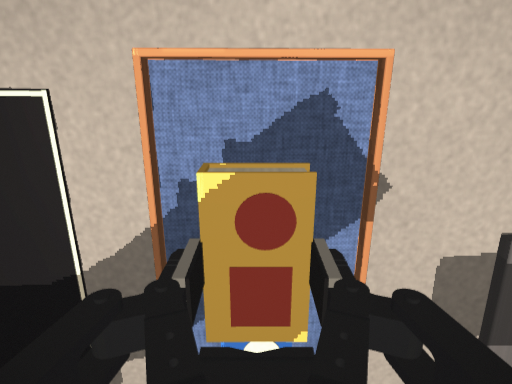

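Yellow is centred above the tray (walls at 152 and 374), with blue behind it at (258,347), clear. I lower it.

```bash
python3 -m creep '[[0,0,0.03,0,0,0,0],[0,0,0.05,0,0,0,0],[0,0,0.055,0,0,0,0],[0,0,0.055,0,0,0,0.08],[0,0,0.055,0,0,0,0.08],[0,0,0.055,0,0,0,0.08],[0,0,0,0,0,0,0.085],[0,0,-0.1,0,0,0,0.085]]'; python3 -c "
from h import *
T=np.array([.6215,-.2975,.475]);print(totool(T),robot.get_state()['joint_positions'].round(2))"
```

```text
time: 28.8
eef_pos: [0.6748, 0.1084, 0.2868]
ee_rot: [-3.138, 0.001, 1.534]
contact_force: [0.9, 0.5, 1.1]
finger_gap: 0.0848
grasp_force: 0.0
[-0.40766039 -0.03905027 -0.18780368] [ 0.08  0.86 -0.52  1.5   0.49  0.92 -0.63]
```

```bash
python3 -m creep '[[-0.03,0,-0.05,0,0,-0.12,0.085],[-0.06,0,-0.1,0,0,-0.25,0.085],[-0.1,-0.01,-0.14,0,0,-0.4,0.085],[-0.14,-0.02,-0.18,0,0,-0.55,0.085],[-0.408,-0.039,-0.188,0,0,-1.01,0.085],[-0.408,-0.039,-0.188,0,0,-1.01,0.085],[-0.408,-0.039,-0.188,0,0,-1.01,0.085],[-0.408,-0.039,-0.188,0,0,-1.01,0.085]]'; python3 -c "
from h import *
T=np.array([.6215,-.2975,.475]);print(totool(T),robot.get_state()['joint_positions'].round(2))
t=cam('top')
for col in('yellow','blue'):
  for b in blobs(t,col,200): print(col,rect(t,b[1],.024))
"
```

```text
time: 29.6
eef_pos: [0.6315, -0.2093, 0.4665]
ee_rot: [3.141, 0.001, 2.547]
contact_force: [1.2, -0.9, 0.1]
finger_gap: 0.0852
grasp_force: 0.0
[-0.04111271 -0.07872547 -0.0084378 ] [ 0.74  0.73 -0.89  1.37  0.57  1.3   0.8 ]
yellow (array([0.6704, 0.108 ]), array([0.0518, 0.0891], dtype=float32), 1.571)
blue (array([0.3182, 0.4607]), array([0.0502, 0.0874], dtype=float32), 3.022)
blue (array([0.4616, 0.4501]), array([0.051 , 0.0876], dtype=float32), 0.848)
blue (array([ 0.6673, -0.0226]), array([0.0517, 0.0892], dtype=float32), 1.571)
```

```bash
python3 -m creep '[[-0.02,-0.04,-0.008,0,0,0,0.085],[-0.041,-0.079,-0.008,0,0,0,0.085],[-0.041,-0.079,-0.008,0,0,0,0.085],[-0.041,-0.079,-0.008,0,0,0,0.085]]'; python3 - <<'E'
from h import *
c=cam("wrist")
w=max((b for b in blobs(c,"red",40)),key=lambda b:b[2]);print(w[0],rect(c,w[1],.19))
s=robot.get_state();print(s["eef_pos"],s["ee_rot"])
E
```

```text
time: 30.05
eef_pos: [0.6212, -0.2968, 0.4736]
ee_rot: [-3.142, 0.0, 2.541]
contact_force: [-0.0, 0.8, 0.4]
finger_gap: 0.085
grasp_force: 0.0
((255.5, 188.0), (114.0, 15.0), 90.0) (array([ 0.6241, -0.2986]), array([0.0123, 0.1005], dtype=float32), 2.546)
[ 0.62168702 -0.29482552  0.47386688] [ 3.14075818e+00 -7.19847038e-05  2.54382516e+00]
```

```bash
python3 -m creep '[[0,-0.002,0.05,0,0,0,0.05],[0,-0.002,0.1,0,0,0,0.05],[0,-0.002,0.125,0,0,0,0.05],[0,-0.002,0.125,0,0,0,0.05],[0,-0.002,0.125,0,0,0,0],[0,-0.002,0.125,0,0,0,0],[0,-0.002,0.125,0,0,0,0],[0,-0.002,0.125,0,0,0,0]]' 25; python3 -m creep '[[0,0,0,0,0,0,0],[0,0,0,0,0,0,0]]'
```

```text
time: 30.9
eef_pos: [0.6215, -0.2967, 0.3509]
ee_rot: [3.14, 0.004, 2.544]
contact_force: [1.3, 0.2, 4.1]
finger_gap: 0.0131
grasp_force: 24.5
time: 31.1
eef_pos: [0.6217, -0.2965, 0.3503]
ee_rot: [3.139, 0.003, 2.544]
contact_force: [1.9, 0.7, 5.0]
finger_gap: 0.013
grasp_force: 24.7
```

```bash
python3 -m creep '[[0,-0.011,-0.010,0,0,0,0],[0,-0.025,-0.019,0,0,0,0],[0,-0.040,-0.0265,0,0,0,0],[0,-0.056,-0.032,0,0,0,0],[0,-0.0725,-0.035,0,0,0,0],[0,-0.09,-0.0365,0,0,0,0],[0,-0.092,-0.0365,0,0,0,0],[0,-0.092,-0.0365,0,0,0,0]]' 25
```

```text
time: 31.9
eef_pos: [0.5698, -0.3732, 0.3885]
ee_rot: [3.139, 0.005, 2.543]
contact_force: [-0.3, 1.1, 13.3]
finger_gap: 0.013
grasp_force: 27.3
```

```bash
python3 -m creep '[[0,0,0,0,0,0,0.05],[0,0,0,0,0,0,0.05],[0,0,0,0,0,0,0.05],[0,0,-0.05,0,0,0,0.05],[0,0,-0.1,0,0,0,0.085],[0,0,-0.12,0,0,0,0.085],[0,0,-0.12,0,0,0,0.085]]' 25; python3 - <<'E'
from h import *
c=cam("wrist")
w=max((b for b in blobs(c,"red",40)),key=lambda b:b[2]);r=rect(c,w[1],.23);print(w[0],r)
d=r[0]-np.array([.5724,-.3719]);print("tilt",np.arcsin(d@[.564,.826]/.13))
E
```

```text
time: 32.6
eef_pos: [0.5696, -0.3728, 0.5088]
ee_rot: [3.141, 0.006, 2.543]
contact_force: [-0.3, -0.6, -0.4]
finger_gap: 0.0852
grasp_force: 0.0
((255.5, 188.0), (114.0, 11.0), 90.0) (array([ 0.5725, -0.3747]), array([0.0096, 0.0988], dtype=float32), 2.547)
tilt -0.017357794694237698
```

```bash
python3 - <<'E'
from h import *
t=cam("top");s=cam("side")
v=np.vstack([cv2.resize(t[0][80:290,90:430,::-1],(485,300)),cv2.resize(s[0][100:310,90:430,::-1],(485,300))]);cv2.imwrite("pics/fin.png",v)
E
```

```text
(no output)
```

View pics/fin.png

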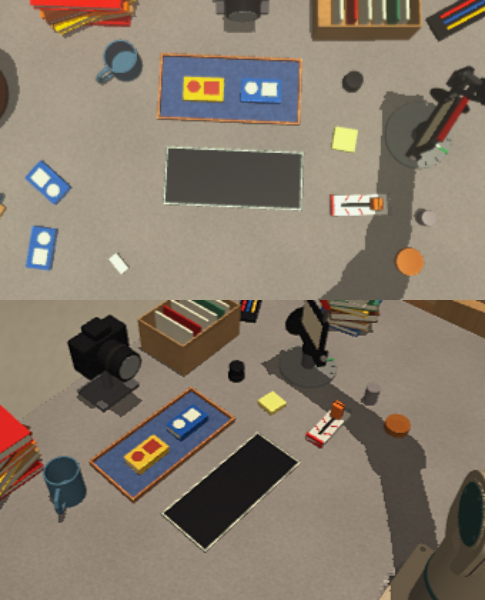

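Both books lie flat in the tray (top view px (203,88) and (262,90)), the slide is home at (377,203), the panel is upright and the bystanders are in place. I hand the job in.

```bash
python3 -c "
from bench import order
print(order.job_done())"
```

```text
the job is handed in; nothing more can be done
None
```

I handed the job in at about 33 s of robot time: light set and both exposures taken, the blue and yellow books flat in the tray, the panel upright, the slide home and nothing else disturbed; no verdict came back.

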